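# Spin-check the handwheels and bin the ones that bind

### The arm

A 6-joint arm with a two-finger parallel gripper is mounted at the origin on the work surface. World frame = base frame: x ahead of the robot, y to its left, z up, the work surface at z = 0. Lengths are in m, angles in rad, forces in N, time in s.
With the tool pointing down it reaches from about 0.35 to 0.775 m from the base axis. Payload 7.3 kg.
Tool frame: the origin (TCP) lies at the very end of the fingers, on their centre line; the grasp point (between the pads) lies 19 mm behind it; z points along the fingers, y is the direction in which the jaws open and shut (so a half turn about z gives the same grasp; the last joint's range is limited). The gripper opens to 92 mm and grips with 3 to 60 N. Pads are 19 mm wide; open, the fingers measure 130 mm over their backs; the gripper's body (75 mm by 190 mm) begins 47 mm behind the grasp point.
Start: joints at [1.108, 0.342, 1.524, -0, 1.275, -0.146], TCP at [0.164, 0.499, 0.227] pointing down, gripper open.
Joint ranges: [-2.53, 2.53], [-0.77, 2.02], [0.04, 2.7], [-1, 4.14], [0.28, 2.66], [-3.11, 3.11]. Speed limits (rad/s): [2.57, 2.57, 3.14, 3.14, 3.14, 3.14].

### API

Orientations are given as [roll, pitch, yaw] about the fixed x, y, z axes, in that order (R = Rz(yaw) Ry(pitch) Rx(roll)).
In Python, from cell import robot gives the robot as it stands.
- The arm moves only by the tool apply_moves, never from a script. Its argument "plan" is a list of rows, each an object of numbers: "tx", "ty", "tz": the shift along the tool's x, y, z in m; "yaw": the turn about the tool's z in rad; "grip": the opening, from -1 (shut) to 1 (fully open), so that 0 is half open. In form: [{"tx": .., "ty": .., "tz": .., "yaw": .., "grip": ..}, ...]. A call has 1 to 8 rows; each row is the pose to reach, as a shift and turn from the pose commanded when the call began, along the tool's axes at that moment; what a row does not reach only later rows make up. A row lasts 1/8 s, in which the tool goes at most 62.5 mm and 10.7 degrees, less where a joint would pass 70% of its speed; a pose out of reach is approached as far as the arm can. A call with a gripper value outside its range is refused whole. The fingers move at their own pace and stop on an object; "force" is the grip in N (left out, the last holds). Time passes only in rows, so rows that repeat a pose let the fingers close. It gives the time, the measured TCP pose, the force and the opening at its end, in the units of the state.
- robot.observe(): the state, without advancing time (a new reading comes with each control period).
- robot.read_camera(name): name is "scene" or "top"; returns (picture, depth): 420x560x3 uint8, red, green, blue; 420x560 float32, m along the optical axis (not along the pixel's ray), 0 where there is no reading.
- robot.get_calibration(name): a dict with "camera_matrix" (3x3 intrinsics, pixels), "R" (3x3) and "t" (3): a world point X has camera coordinates R X + t. Camera axes: x right, y down, z forward; pixel columns grow to the right and rows downward; lengths in m; the calibration is good to about 2 mm. A picture is of the moment at which its call begins. get_calibration takes no time and is no camera call.
- robot.hand_in(): hands the job in, once; it reports no verdict.
Trained networks look in the newest picture that a camera, given by its name, has taken for a name from the list of things; names that differ only in an ending like _2 or _b are one class to them, and where a whole thing is asked for, a point or a joint stands for the part that bears it (a point fixed in the world has none). Each returns a list of dicts, best first, with "confidence" (0 to 1); they miss things now and then, are a little off and sometimes report something else, mostly with a low value. They report only what shows in the picture. A call takes as long as a camera call. They do not tell look-alikes from the thing itself.
- robot.outline_of(label, camera): "region" (420x560 bool, what is visible of it) and "pixel" ([row, column] in pixels, amid what is visible of it).
- robot.tip_of(label, camera): "pixel" ([row, column] in pixels: a listed point, or the origin of a listed thing).
The state is a dict: "time": time; "qpos": joint angles; "qvel": joint speeds; "joint_efforts": joint torques, N m; "tool_pos": TCP position; "tool_rot": TCP orientation; "contact_force": force on the tool from outside, world axes, zero at the start; "torque": the same for the moment, N m; "opening": finger opening in m.
Only numpy, scipy, OpenCV 4.12 (cv2) and the standard library are available. Lean on these libraries where they do the work, as an engineer would, in place of code of your own. Each camera call takes 0.05 s, during which the arm holds its last target.

### The job

Four small handwheel units stand about the jeweller's bench: give each wheel a good spin by pushing its finger peg while the unit stands on the bench, before you move it, and watch whether it coasts or binds. Set every unit whose wheel binds down upright in the reject bin, the empty grey box, with its foot flat on the bin's floor, and leave the free-running ones standing where they are. Do not disturb the other things on the bench.

Things in the scene. Friction and masses are not known exactly. Their poses are not given: they have to be found in the camera images.
- unit_1: one of four look-alike handwheel units, 0.6 kg. Origin: centre of the underside, z up the axle. Square dark steel foot 54 x 54 x 20 mm, round bearing housing 40 mm dia up to 33 mm, aluminium three-spoke wheel 76 mm dia lying flat at heights 35 to 44 mm, turning about the upright axle. The axle stub, steel, 16 mm dia, belongs to the foot (does not turn) and stands up through the wheel to 74 mm: it can be gripped to lift the unit
- wheel_1 (a joint): angle of this unit's wheel about its upright axle, rad, endless, near 0 at the start, positive anticlockwise from above; not told beforehand which wheels bind. A wheel that runs free coasts on for more than a turn after a flick of its peg at 0.1 m/s or more, taking over 1 s; a wheel that binds needs about 0.8 to 1 N at the peg to turn and stops within 0.1 s once it is no longer pushed
- peg_1 (a point): centre of the top end (66 mm up) of the black finger peg of this wheel: 9 mm dia, 22 mm tall above the wheel's upper face, upright, 30 mm from the axle; turns with the wheel. It lies on the unit's +x side when the wheel's angle is 0
- unit_2: one of four look-alike handwheel units, 0.6 kg. Origin: centre of the underside, z up the axle. Square dark steel foot 54 x 54 x 20 mm, round bearing housing 40 mm dia up to 33 mm, aluminium three-spoke wheel 76 mm dia lying flat at heights 35 to 44 mm, turning about the upright axle. The axle stub, steel, 16 mm dia, belongs to the foot (does not turn) and stands up through the wheel to 74 mm: it can be gripped to lift the unit
- wheel_2 (a joint): angle of this unit's wheel about its upright axle, rad, endless, near 0 at the start, positive anticlockwise from above; not told beforehand which wheels bind. A wheel that runs free coasts on for more than a turn after a flick of its peg at 0.1 m/s or more, taking over 1 s; a wheel that binds needs about 0.8 to 1 N at the peg to turn and stops within 0.1 s once it is no longer pushed
- peg_2 (a point): centre of the top end (66 mm up) of the black finger peg of this wheel: 9 mm dia, 22 mm tall above the wheel's upper face, upright, 30 mm from the axle; turns with the wheel. It lies on the unit's +x side when the wheel's angle is 0
- unit_3: one of four look-alike handwheel units, 0.6 kg. Origin: centre of the underside, z up the axle. Square dark steel foot 54 x 54 x 20 mm, round bearing housing 40 mm dia up to 33 mm, aluminium three-spoke wheel 76 mm dia lying flat at heights 35 to 44 mm, turning about the upright axle. The axle stub, steel, 16 mm dia, belongs to the foot (does not turn) and stands up through the wheel to 74 mm: it can be gripped to lift the unit
- wheel_3 (a joint): angle of this unit's wheel about its upright axle, rad, endless, near 0 at the start, positive anticlockwise from above; not told beforehand which wheels bind. A wheel that runs free coasts on for more than a turn after a flick of its peg at 0.1 m/s or more, taking over 1 s; a wheel that binds needs about 0.8 to 1 N at the peg to turn and stops within 0.1 s once it is no longer pushed
- peg_3 (a point): centre of the top end (66 mm up) of the black finger peg of this wheel: 9 mm dia, 22 mm tall above the wheel's upper face, upright, 30 mm from the axle; turns with the wheel. It lies on the unit's +x side when the wheel's angle is 0
- unit_4: one of four look-alike handwheel units, 0.6 kg. Origin: centre of the underside, z up the axle. Square dark steel foot 54 x 54 x 20 mm, round bearing housing 40 mm dia up to 33 mm, aluminium three-spoke wheel 76 mm dia lying flat at heights 35 to 44 mm, turning about the upright axle. The axle stub, steel, 16 mm dia, belongs to the foot (does not turn) and stands up through the wheel to 74 mm: it can be gripped to lift the unit
- wheel_4 (a joint): angle of this unit's wheel about its upright axle, rad, endless, near 0 at the start, positive anticlockwise from above; not told beforehand which wheels bind. A wheel that runs free coasts on for more than a turn after a flick of its peg at 0.1 m/s or more, taking over 1 s; a wheel that binds needs about 0.8 to 1 N at the peg to turn and stops within 0.1 s once it is no longer pushed
- peg_4 (a point): centre of the top end (66 mm up) of the black finger peg of this wheel: 9 mm dia, 22 mm tall above the wheel's upper face, upright, 30 mm from the axle; turns with the wheel. It lies on the unit's +x side when the wheel's angle is 0
- bin: reject bin: plain grey open box, fixed, outside 210 (its x) x 130 (its y) x 45 mm high, walls and floor 5 mm, empty; room for two units side by side along its x. Origin: centre of the underside
- toolblock: fixed wooden tool block 170 x 110 x 35 mm with handles standing in it to 100 mm (not the bin). Origin: centre of the underside
- bottle: bystander: amber glass bottle, 36 mm dia, 95 mm tall. Origin: at the middle of its underside. Leave alone
- jar: bystander: glass jar, 44 mm dia, 55 mm tall. Origin: at the middle of its underside. Leave alone
- dish: bystander: white ceramic cup, 46 mm dia, 30 mm tall. Origin: at the middle of its underside. Leave alone
- driver: bystander: screwdriver 150 mm long lying along its x, under 40 mm high. Leave alone
- brush: bystander: brush 150 mm long lying along its x, under 40 mm high. Leave alone
- anvil: bystander: steel bench block 45 x 45 x 22 mm. Origin: at the middle of its underside. Leave alone
- mandrel: bystander: upright steel taper on a 48 mm dia foot, 90 mm tall. Origin: at the middle of its underside. Leave alone
There are look-alikes about, which are no part of the job. Leave any purple look-alike of the unit_1 alone. What is shaped like the unit_4 but purple is not meant.

How it is judged:
At the end, for the whole second after the job is handed in: All four wheels turned over 0.5 rad from zero; binding units still, upright (0.15 rad), on the bin floor (underside under 12 mm above the bin's), centres within 85 mm (bin x) and 45 mm (bin y) of its centre; free-running units still, upright, within 40 mm of their start ((value of joint wheel_1 above 0.5 rad or value of joint wheel_1 below -0.5 rad) and (value of joint wheel_2 above 0.5 rad or value of joint wheel_2 below -0.5 rad) and (value of joint wheel_3 above 0.5 rad or value of joint wheel_3 below -0.5 rad) and (value of joint wheel_4 above 0.5 rad or value of joint wheel_4 below -0.5 rad) and angle between each of unit_1, unit_2, unit_3, unit_4's own z axis and vertical below 0.15 rad and linear speed of each of unit_1, unit_2, unit_3, unit_4 below 0.02 m/s and distance of each of unit_1, unit_3 from where it was at the start of the episode below 0.04 m and x of unit_2 in the frame of bin between -0.085 and 0.085 m and y of unit_2 in the frame of bin between -0.045 and 0.045 m and z of each of unit_2, unit_4 in the frame of bin below 0.012 m and x of unit_4 in the frame of bin between -0.085 and 0.085 m and y of unit_4 in the frame of bin between -0.045 and 0.045 m); the robot touches nothing.
It fails at once if a bystander is shoved aside by more than 40 mm or knocked over (distance of any of bottle, jar, dish, driver, brush, anvil, mandrel from where it was at the start of the episode above 0.04 m or angle between any of bottle, jar, dish, mandrel's own z axis and vertical above 0.5 rad).
It fails at once if a unit is lifted off the bench before its wheel has been turned by 0.5 rad ((height (world z) of unit_1 above 0.03 m and not (value of joint wheel_1 above 0.5 rad or value of joint wheel_1 below -0.5 rad)) or (height (world z) of unit_2 above 0.03 m and not (value of joint wheel_2 above 0.5 rad or value of joint wheel_2 below -0.5 rad)) or (height (world z) of unit_3 above 0.03 m and not (value of joint wheel_3 above 0.5 rad or value of joint wheel_3 below -0.5 rad)) or (height (world z) of unit_4 above 0.03 m and not (value of joint wheel_4 above 0.5 rad or value of joint wheel_4 below -0.5 rad))).
It also fails if it takes over 72 s, if anything falls off the work surface, if the arm or the gripper's body presses on something with over 40 N, if the wrist force passes 120 N, or if a joint passes its speed limit or range.

## Working session

There is one attempt and no reset: what is moved stays moved. The work goes in short steps, Python scripts to look and compute and a tool call to move; the robot and the scene stay as the last step left them, time stands still between calls to the robot, and variables do not carry over. Pictures are saved under pics/ and viewed, and the job is handed in when it is done.

Besides the shell and the picture viewer there is one more tool, called after "Emit:" in YAML: its name, and indented under it one key for each argument. apply_moves: Moves the arm, as the interface text tells. Its arguments: {"type":"object","properties":{"plan":{"type":"array","items":{"type":"object","properties":{"tx":{"type":"number"},"ty":{"type":"number"},"tz":{"type":"number"},"yaw":{"type":"number"},"grip":{"type":"number"}}}},"force":{"type":"number"}},"required":["plan"]}

```bash
ls; mkdir -p pics; python3 - <<'E'
from cell import robot
import cv2
s=robot.observe(); print(s)
for n in ["scene","top"]:
    p,d=robot.read_camera(n); cv2.imwrite(f"pics/{n}0.png",p[:,:,::-1]); c=robot.get_calibration(n); print(n,c)
    import numpy as np; np.save(f"pics/{n}0d.npy",d)
E
```

```text
pics
{'time': 0.0, 'qpos': array([ 1.10801163e+00,  3.42767924e-01,  1.52502558e+00,  2.38760278e-05,
        1.27539518e+00, -1.46000359e-01]), 'qvel': array([ 0.00041869, -0.00190767, -0.00188947, -0.00045102, -0.00142753,
        0.00107882]), 'joint_efforts': array([ 1.08077940e-03, -4.31243491e+01, -2.44225556e+01,  7.19528552e-02,
        5.58695546e-02, -1.17869176e-04]), 'tool_pos': array([0.16333144, 0.49851606, 0.22601852]), 'tool_rot': array([-3.14001693e+00, -2.54781361e-04,  2.82480114e+00]), 'contact_force': array([-0.45861061,  1.14847729, -0.75835566]), 'torque': array([-0.00974186, -0.00867357, -0.01430957]), 'opening': 0.09161235329555815}
scene {'camera_matrix': array([[426.55719719,   0.        , 282.86535111],
       [  0.        , 426.55719719, 201.99414035],
       [  0.        ,   0.        ,   1.        ]]), 'R': array([[-0.39087788,  0.92041174, -0.00753125],
       [ 0.79590524,  0.33387033, -0.50504005],
       [-0.46233033, -0.20340314, -0.86306305]]), 't': array([ 0.22526426, -0.39579495,  1.18687087])}
top {'camera_matrix': array([[444.09567237,   0.        , 286.1492337 ],
       [  0.        , 444.09567237, 207.78000615],
       [  0.        ,   0.        ,   1.        ]]), 'R': array([[ 0.02546677, -0.99967468, -0.00140917],
       [-0.99801186, -0.02534306, -0.05770658],
       [ 0.0576521 ,  0.00287597, -0.99833259]]), 't': array([-0.00499038,  0.52595894,  1.00714118])}
```

View pics/scene0.png

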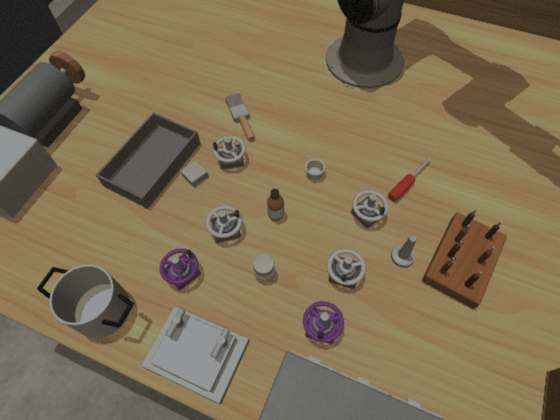

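View pics/top0.png

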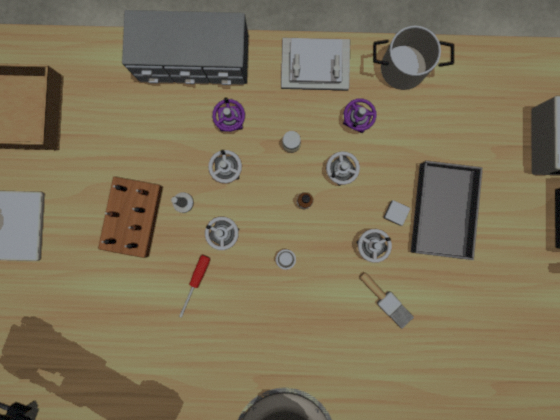

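The top view shows four grey-aluminium units, at (col,row) (225,167), (221,233), (343,168) and (375,246). The two purple look-alikes are at (229,115) and (360,115), and I'll leave those alone. The empty bin is at (447,210) and the tool block at (130,217).

```bash
cat > h.py <<'E'
import numpy as np, cv2
from cell import robot
def ray(cam,rc,z):
    c=robot.get_calibration(cam); K,R,t=c["camera_matrix"],c["R"],c["t"]
    d=R.T@np.linalg.inv(K)@np.array([rc[1],rc[0],1.]); o=-R.T@t
    return o+d*(z-o[2])/d[2]
def proj(cam,X):
    c=robot.get_calibration(cam); p=c["camera_matrix"]@(c["R"]@np.asarray(X)+c["t"]); return p[1]/p[2],p[0]/p[2]
E
python3 - <<'E'
from h import *
np.set_printoptions(precision=4,suppress=True)
for cam in ["top","scene"]:
    p,d=robot.read_camera(cam)
    for l,z in [("unit_1",0),("peg_1",.066),("bin",0),("toolblock",0),("bottle",0),("jar",0),("dish",0),("anvil",0),("mandrel",0),("brush",.01),("driver",.01)]:
        for q in robot.tip_of(l,cam):
            if q["confidence"]>.2: print(cam,l,round(q["confidence"],2),np.round(q["pixel"]),ray(cam,q["pixel"],z))
p=cv2.imread("pics/top0.png")
ims=[cv2.resize(p[r-35:r+35,c-35:c+35],(390,290),interpolation=cv2.INTER_CUBIC) for c,r in [(225,167),(221,233),(343,168),(375,246)]]
cv2.imwrite("pics/crop0.png",np.vstack([np.hstack(ims[:2]),np.hstack(ims[2:])]))
E
```

```text
top unit_1 0.98 [119. 358.] [ 0.741  -0.1569  0.    ]
top unit_1 0.97 [168. 227.] [0.618  0.1507 0.    ]
top unit_1 0.93 [247. 372.] [ 0.4401 -0.1931  0.    ]
top unit_1 0.87 [170. 333.] [ 0.6191 -0.0983  0.    ]
top unit_1 0.82 [120. 231.] [0.7305 0.1447 0.    ]
top unit_1 0.6 [235. 229.] [0.459  0.1405 0.    ]
top unit_1 0.56 [212. 440.] [ 0.5249 -0.3512  0.    ]
top peg_1 0.98 [150. 223.] [0.6472 0.1511 0.066 ]
top peg_1 0.91 [178. 333.] [ 0.5911 -0.0929  0.066 ]
top peg_1 0.89 [124. 355.] [ 0.7135 -0.1394  0.066 ]
top peg_1 0.88 [101. 224.] [0.7569 0.153  0.066 ]
top peg_1 0.63 [228. 208.] [0.4741 0.1765 0.066 ]
top bin 0.85 [213. 440.] [ 0.523  -0.3503  0.    ]
top toolblock 0.73 [218. 134.] [0.4939 0.3631 0.    ]
top bottle 0.76 [201. 301.] [ 0.5431 -0.0259  0.    ]
top bottle 0.61 [150. 219.] [0.6581 0.1694 0.    ]
top jar 0.65 [141. 293.] [ 0.6853 -0.0032  0.    ]
top dish 0.61 [260. 286.] [0.4045 0.0068 0.    ]
top anvil 0.9 [212. 396.] [ 0.5241 -0.247   0.    ]
top mandrel 0.77 [202. 185.] [0.5355 0.2444 0.    ]
top brush 0.76 [298. 386.] [ 0.3261 -0.2246  0.01  ]
top drive
[... 906 characters left out ...]
ene bin 0.97 [161. 152.] [ 0.5262 -0.3594  0.    ]
scene toolblock 0.8 [261. 465.] [0.4934 0.3743 0.    ]
scene bottle 0.88 [214. 273.] [ 0.5448 -0.0366  0.    ]
scene jar 0.57 [268. 263.] [ 0.67   -0.0047  0.    ]
scene dish 0.66 [176. 313.] [0.4171 0.0078 0.    ]
scene anvil 0.75 [176. 192.] [ 0.5257 -0.2515  0.    ]
scene mandrel 0.91 [256. 402.] [0.5325 0.252  0.    ]
scene mandrel 0.3 [162. 150.] [ 0.5286 -0.3629  0.    ]
scene brush 0.87 [119. 242.] [ 0.332 -0.216  0.01 ]
scene driver 0.79 [183. 410.] [0.3568 0.2195 0.01  ]
scene driver 0.75 [208. 383.] [0.4436 0.182  0.01  ]
scene driver 0.57 [158. 232.] [ 0.4519 -0.1842  0.01  ]
scene driver 0.36 [271. 262.] [ 0.6808 -0.0025  0.01  ]
```

View pics/crop0.png

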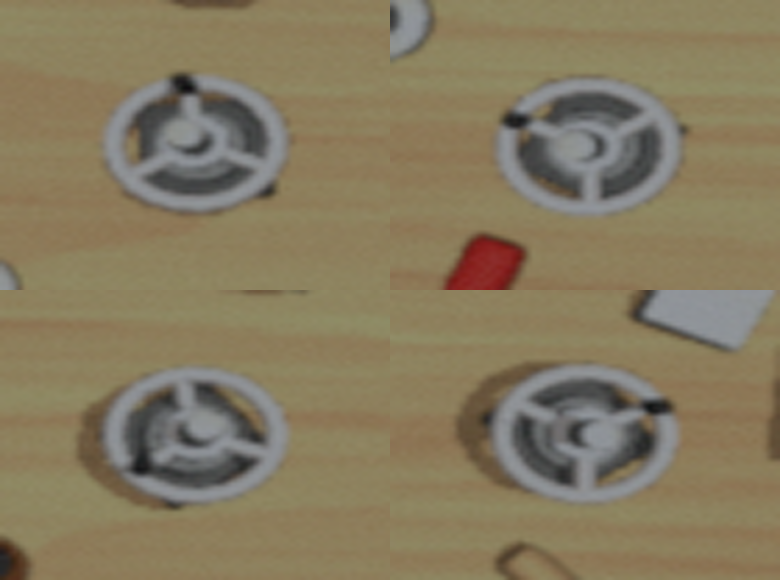

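```bash
cat >> h.py <<'E'
def cloud(cam,d=None):
    if d is None: p,d=robot.read_camera(cam)
    c=robot.get_calibration(cam);K,R,t=c["camera_matrix"],c["R"],c["t"]
    v,u=np.mgrid[:420,:560]; P=np.stack([(u-K[0,2])/K[0,0]*d,(v-K[1,2])/K[1,1]*d,d],-1)
    W=(P-t)@R; W[d<=0]=9; return W
E
python3 - <<'E'
from h import *
np.set_printoptions(precision=4,suppress=True)
G=dict(A=(.617,.152),B=(.465,.150),C=(.616,-.107),D=(.445,-.188))
for cam in ["top","scene"]:
    W=cloud(cam,np.load(f"pics/{cam}0d.npy")); 
    for k,g in G.items():
        r=np.hypot(W[...,0]-g[0],W[...,1]-g[1])
        w=W[(r<.05)&(W[...,2]>.034)&(W[...,2]<.048)]; 
        s=W[(r<.022)&(W[...,2]>.069)&(W[...,2]<.079)]
        q=W[(r<.05)&(W[...,2]>.057)&(W[...,2]<.0695)]
        print(cam,k,"wheel",w.mean(0),(w.min(0)+w.max(0))/2,"stub",len(s),s.mean(0)); print("   peg?",q.tolist() and np.round(q[np.hypot(*(q[:,:2]-s[:,:2].mean(0)).T)>.018],3).tolist())
    m=(W[...,2]>.038)&(W[...,2]<.05)&(W[...,0]>.4)&(W[...,0]<.66)&(W[...,1]<-.28)&(W[...,1]>-.45)
    b=W[m]; rect=cv2.minAreaRect(b[:,:2].astype(np.float32)); print(cam,"bin",rect)
E
```

```text
top A wheel [0.6139 0.1483 0.041 ] [0.6157 0.1488 0.0407] stub 37 [0.6157 0.1484 0.0717]
   peg? [[0.65, 0.154, 0.062], [0.65, 0.151, 0.064], [0.647, 0.155, 0.065], [0.648, 0.153, 0.063], [0.647, 0.151, 0.064], [0.647, 0.149, 0.065], [0.645, 0.155, 0.065], [0.645, 0.153, 0.065], [0.645, 0.151, 0.065], [0.646, 0.149, 0.062], [0.643, 0.155, 0.065], [0.643, 0.153, 0.065], [0.643, 0.151, 0.064], [0.644, 0.149, 0.061], [0.642, 0.154, 0.058], [0.642, 0.152, 0.058]]
top B wheel [0.4647 0.1503 0.041 ] [0.4655 0.1519 0.0408] stub 41 [0.4648 0.1513 0.0724]
   peg? [[0.481, 0.18, 0.064], [0.481, 0.178, 0.067], [0.481, 0.176, 0.063], [0.479, 0.182, 0.066], [0.479, 0.18, 0.064], [0.479, 0.178, 0.063], [0.479, 0.176, 0.063], [0.479, 0.175, 0.057], [0.477, 0.182, 0.064], [0.477, 0.18, 0.064], [0.477, 0.178, 0.065], [0.477, 0.176, 0.062], [0.477, 0.175, 0.058], [0.474, 0.181, 0.06], [0.475, 0.179, 0.061], [0.475, 0.176, 0.06]]
top C wheel [ 0.6192 -0.1176  0.0415] [ 0.62   -0.1175  0.0403] stub 39 [ 0.6195 -0.1168  0.0727]
   peg? [[0.602, -0.093, 0.066], [0.602, -0.095, 0.067], [0.603, -0.097, 0.06
[... 2714 characters left out ...]
606, -0.091, 0.062], [0.604, -0.09, 0.059]]
scene D wheel [ 0.451  -0.1862  0.0434] [ 0.4468 -0.1891  0.041 ] stub 41 [ 0.4489 -0.1889  0.0745]
   peg? [[0.462, -0.219, 0.067], [0.463, -0.216, 0.069], [0.461, -0.214, 0.068], [0.464, -0.221, 0.065], [0.465, -0.217, 0.067], [0.465, -0.215, 0.069], [0.463, -0.213, 0.068], [0.462, -0.211, 0.068], [0.466, -0.217, 0.066], [0.466, -0.214, 0.067], [0.466, -0.212, 0.068], [0.461, -0.213, 0.062], [0.466, -0.218, 0.062], [0.467, -0.214, 0.065], [0.464, -0.213, 0.062], [0.461, -0.214, 0.057], [0.466, -0.216, 0.058], [0.466, -0.213, 0.059]]
scene bin ((0.5318928956985474, -0.35537785291671753), (0.13451948761940002, 0.2110482156276703), 85.0100326538086)
```

```bash
cat >> h.py <<'E'
def delta(p,yaw):
    s=robot.observe(); y0=s["tool_rot"][2]; q=np.asarray(p)-s["tool_pos"]
    ex=np.array([np.cos(y0),np.sin(y0)]); ey=np.array([np.sin(y0),-np.cos(y0)])
    dy=(yaw-y0+np.pi)%(2*np.pi)-np.pi
    print("tx %.4f ty %.4f tz %.4f yaw %.4f"%(q[:2]@ex,q[:2]@ey,-q[2],-dy),"now",np.round(s["tool_pos"],4),round(y0,3),"q6",round(s["qpos"][5],2),"t",round(s["time"],2))
def start(ax,phi,side,yaw,z,r=.024,off=.033):
    # side=+1: push CCW (start CW of peg)
    ra=np.array([np.cos(phi),np.sin(phi)]);ta=np.array([-ra[1],ra[0]])
    p=np.array(ax)+r*ra-side*off*ta; print(p); delta([*p,z],yaw)
E
python3 -c "
from h import *
start((.617,.1495),.1,1,3.24,.13)"
```

```text
[0.6441746  0.11906086]
tx -0.5751 ty -0.2112 tz 0.0967 yaw -0.4152 now [0.1635 0.4989 0.2267] 2.825 q6 -0.15 t 1.3
```

Emit:
apply_moves:
  plan:
    - {"tx": -0.575, "ty": -0.211, "tz": 0.097, "yaw": -0.415, "grip": -1}
    - {"tx": -0.575, "ty": -0.211, "tz": 0.097, "yaw": -0.415, "grip": -1}
    - {"tx": -0.575, "ty": -0.211, "tz": 0.097, "yaw": -0.415, "grip": -1}
    - {"tx": -0.575, "ty": -0.211, "tz": 0.097, "yaw": -0.415, "grip": -1}
    - {"tx": -0.575, "ty": -0.211, "tz": 0.097, "yaw": -0.415, "grip": -1}
    - {"tx": -0.575, "ty": -0.211, "tz": 0.097, "yaw": -0.415, "grip": -1}
    - {"tx": -0.575, "ty": -0.211, "tz": 0.097, "yaw": -0.415, "grip": -1}
    - {"tx": -0.575, "ty": -0.211, "tz": 0.097, "yaw": -0.415, "grip": -1}
  force: 20

```text
time: 2.3
tool_pos: [0.5421, 0.1999, 0.1505]
tool_rot: [3.141, 0.0, -3.044]
contact_force: [0.4, 0.3, 0.7]
opening: 0.0164
```

```bash
python3 -c "
from h import *
start((.617,.1495),.1,1,3.24,.13)"
```

```text
[0.6441746  0.11906086]
tx -0.0937 ty -0.0905 tz 0.0205 yaw -0.0004 now [0.5421 0.1999 0.1505] -3.044 q6 -1.45 t 2.3
```

Emit:
apply_moves:
  plan:
    - {"tx": -0.094, "ty": -0.09, "tz": 0.02, "grip": -1}
    - {"tx": -0.094, "ty": -0.09, "tz": 0.02, "grip": -1}
    - {"tx": -0.094, "ty": -0.09, "tz": 0.02, "grip": -1}
    - {"tx": -0.094, "ty": -0.09, "tz": 0.02, "grip": -1}

```text
schema error: expected keys tx, ty, tz, yaw, grip
```

```bash
python3 -c "
from h import *
start((.617,.1495),.1,1,3.24,.053)"
```

```text
[0.6441746  0.11906086]
tx -0.0937 ty -0.0905 tz 0.0975 yaw -0.0004 now [0.5421 0.1999 0.1505] -3.044 q6 -1.45 t 2.3
```

Emit:
apply_moves:
  plan:
    - {"tx": -0.094, "ty": -0.09, "tz": 0.02, "yaw": 0, "grip": -1}
    - {"tx": -0.094, "ty": -0.09, "tz": 0.02, "yaw": 0, "grip": -1}
    - {"tx": -0.094, "ty": -0.09, "tz": 0.02, "yaw": 0, "grip": -1}
    - {"tx": -0.094, "ty": -0.09, "tz": 0.02, "yaw": 0, "grip": -1}

```text
time: 2.8
tool_pos: [0.6425, 0.121, 0.1301]
tool_rot: [3.141, -0.001, -3.044]
contact_force: [-0.3, 0.8, 1.1]
opening: 0.0005
```

```bash
python3 -c "
from h import *
start((.617,.1495),.1,1,3.24,.053)"
```

```text
[0.6441746  0.11906086]
tx -0.0015 ty -0.0020 tz 0.0771 yaw -0.0011 now [0.6425 0.121  0.1301] -3.044 q6 -1.6 t 2.8
```

Emit:
apply_moves:
  plan:
    - {"tx": -0.001, "ty": -0.002, "tz": 0.05, "yaw": 0, "grip": -1}
    - {"tx": -0.001, "ty": -0.002, "tz": 0.077, "yaw": 0, "grip": -1}
    - {"tx": -0.001, "ty": -0.002, "tz": 0.077, "yaw": 0, "grip": -1}
    - {"tx": -0.001, "ty": 0.014, "tz": 0.077, "yaw": 0, "grip": -1}
    - {"tx": -0.001, "ty": 0.032, "tz": 0.077, "yaw": 0, "grip": -1}
    - {"tx": -0.001, "ty": 0.036, "tz": 0.03, "yaw": 0, "grip": -1}
    - {"tx": -0.06, "ty": 0.034, "tz": 0, "yaw": 0, "grip": -1}
    - {"tx": -0.12, "ty": 0.034, "tz": -0.02, "yaw": 0, "grip": -1}

```text
time: 3.8
tool_pos: [0.7529, 0.1683, 0.1529]
tool_rot: [3.141, 0.006, -3.042]
contact_force: [1.6, -0.3, -0.4]
opening: 0.0001
```

```bash
cat >> h.py <<'E'
def look(tag,ax,n=4,cam="top"):
    ims=[]
    for i in range(n):
        t=robot.observe()["time"]; p,d=robot.read_camera(cam); W=cloud(cam,d)
        r=np.hypot(W[...,0]-ax[0],W[...,1]-ax[1]); m=(r>.02)&(r<.04)&(W[...,2]>.054)&(W[...,2]<.075)
        dark=m&(p.max(-1)<90); a=W[dark]
        print(cam,round(t,2),m.sum(),dark.sum(), "phi",np.round(np.arctan2(*(a[:,:2].mean(0)-ax)[::-1]),2) if len(a) else None, a.mean(0).round(3) if len(a) else None)
        rr,cc=[int(v) for v in proj(cam,[*ax,.05])]; ims.append(cv2.resize(p[max(rr-40,0):rr+40,max(cc-40,0):cc+40,::-1],(260,260)))
    cv2.imwrite(f"pics/{tag}.png",np.hstack(ims[:3])); print(robot.observe()["contact_force"].round(1))
E
python3 -c "
from h import *
look('A1',(.617,.1495)); look('A1s',(.617,.1495),3,'scene')"
```

```text
top 3.8 6 4 phi 3.02 [0.586 0.153 0.06 ]
top 3.85 15 11 phi -3.11 [0.585 0.149 0.062]
top 3.9 15 12 phi -2.88 [0.586 0.141 0.064]
top 3.95 16 13 phi -2.64 [0.589 0.134 0.064]
[-1.3  0.9 -0.3]
scene 4.0 0 0 phi None None
scene 4.05 0 0 phi None None
scene 4.1 0 0 phi None None
[-0.2 -0.3 -0.2]
```

View pics/A1.png

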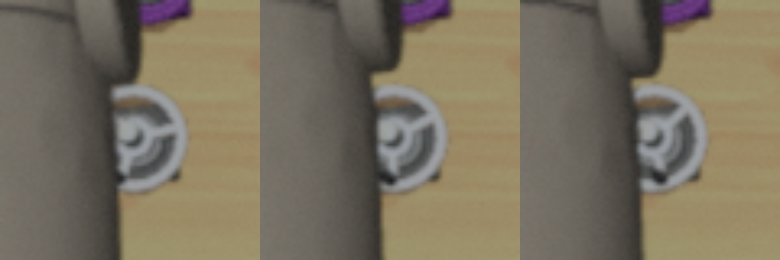

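View pics/A1s.png

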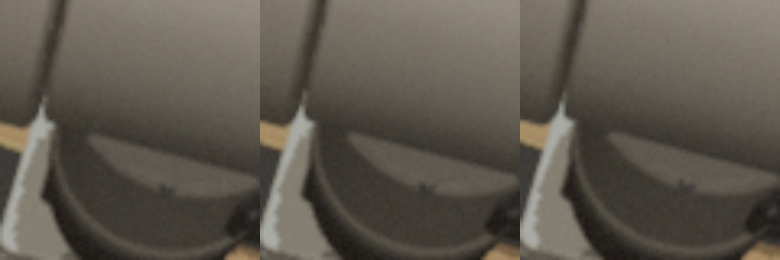

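Wheel A is coasting: in the pictures the peg passes the axle at about 4.8 rad/s while the hand is clear, so A runs free. Next is C, the grey unit at top (343,168).

```bash
python3 -c "
from h import *
start((.620,-.1155),2.32,-1,2.32,.13)"
```

```text
[ 0.57949102 -0.12040129]
tx 0.1977 ty -0.2689 tz 0.0177 yaw 0.9207 now [0.7496 0.1667 0.1477] -3.043 q6 -1.55 t 4.15
```

Emit:
apply_moves:
  plan:
    - {"tx": 0.198, "ty": -0.269, "tz": 0.018, "yaw": 0.92, "grip": -1}
    - {"tx": 0.198, "ty": -0.269, "tz": 0.018, "yaw": 0.92, "grip": -1}
    - {"tx": 0.198, "ty": -0.269, "tz": 0.018, "yaw": 0.92, "grip": -1}
    - {"tx": 0.198, "ty": -0.269, "tz": 0.018, "yaw": 0.92, "grip": -1}
    - {"tx": 0.198, "ty": -0.269, "tz": 0.018, "yaw": 0.92, "grip": -1}
    - {"tx": 0.198, "ty": -0.269, "tz": 0.018, "yaw": 0.92, "grip": -1}
    - {"tx": 0.198, "ty": -0.269, "tz": 0.018, "yaw": 0.92, "grip": -1}
    - {"tx": 0.198, "ty": -0.269, "tz": 0.018, "yaw": 0.92, "grip": -1}

```text
time: 5.15
tool_pos: [0.5812, -0.1198, 0.1303]
tool_rot: [3.141, 0.0, 2.322]
contact_force: [-0.0, -0.4, 0.4]
opening: 0.0006
```

```bash
python3 -c "
from h import *
start((.620,-.1155),2.32,-1,2.32,.053)"
```

```text
[ 0.57949102 -0.12040129]
tx 0.0007 ty -0.0017 tz 0.0773 yaw 0.0019 now [ 0.5812 -0.1198  0.1303] 2.322 q6 -1.08 t 5.15
```

Emit:
apply_moves:
  plan:
    - {"tx": 0, "ty": -0.002, "tz": 0.05, "yaw": 0, "grip": -1}
    - {"tx": 0, "ty": -0.002, "tz": 0.077, "yaw": 0, "grip": -1}
    - {"tx": 0, "ty": -0.002, "tz": 0.077, "yaw": 0, "grip": -1}
    - {"tx": 0, "ty": 0.014, "tz": 0.077, "yaw": 0, "grip": -1}
    - {"tx": 0, "ty": 0.032, "tz": 0.077, "yaw": 0, "grip": -1}
    - {"tx": 0, "ty": 0.036, "tz": 0.03, "yaw": 0, "grip": -1}
    - {"tx": 0.05, "ty": 0.02, "tz": 0, "yaw": 0, "grip": -1}
    - {"tx": 0.1, "ty": 0, "tz": -0.02, "yaw": 0, "grip": -1}

```text
time: 6.15
tool_pos: [0.5137, -0.0465, 0.1525]
tool_rot: [3.139, 0.004, 2.321]
contact_force: [0.1, 0.1, 0.2]
opening: 0.0002
```

```bash
python3 -c "
from h import *
look('C1',(.620,-.1155),5); look('C1s',(.620,-.1155),3,'scene')"
```

```text
top 6.15 6 5 phi 1.52 [ 0.621 -0.089  0.063]
top 6.2 15 13 phi 1.61 [ 0.619 -0.087  0.065]
top 6.25 13 11 phi 1.58 [ 0.62  -0.087  0.063]
top 6.3 9 8 phi 1.55 [ 0.621 -0.088  0.064]
top 6.35 5 4 phi 1.51 [ 0.622 -0.089  0.064]
[ 0.9 -0.7 -0.3]
scene 6.4 24 20 phi 1.51 [ 0.622 -0.084  0.064]
scene 6.45 25 23 phi 1.51 [ 0.622 -0.084  0.064]
scene 6.5 25 22 phi 1.51 [ 0.622 -0.084  0.064]
[-0.2 -0.7 -0.5]
```

View pics/C1.png

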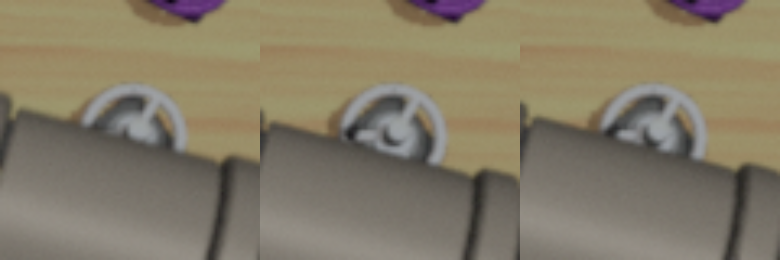

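View pics/C1s.png

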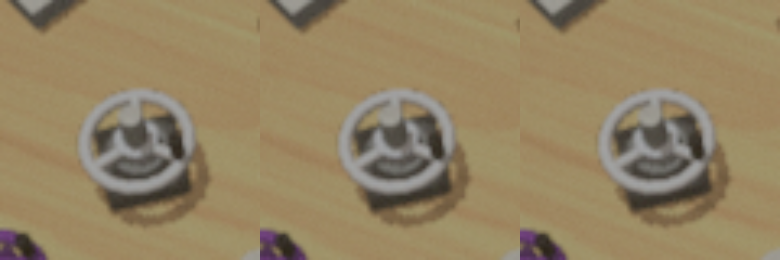

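Wheel C moved from 2.32 to 1.51 rad and then stood still in every frame, so it binds. Next is D at top (375,246).

```bash
python3 -c "
from h import *
start((.447,-.190),-1.05,1,2.09,.13)"
```

```text
[ 0.43031674 -0.227238  ]
tx -0.0743 ty -0.1831 tz 0.0196 yaw 0.2297 now [ 0.5138 -0.0482  0.1496] 2.32 q6 -0.99 t 6.55
```

Emit:
apply_moves:
  plan:
    - {"tx": -0.074, "ty": -0.183, "tz": 0.02, "yaw": 0.23, "grip": -1}
    - {"tx": -0.074, "ty": -0.183, "tz": 0.02, "yaw": 0.23, "grip": -1}
    - {"tx": -0.074, "ty": -0.183, "tz": 0.02, "yaw": 0.23, "grip": -1}
    - {"tx": -0.074, "ty": -0.183, "tz": 0.02, "yaw": 0.23, "grip": -1}
    - {"tx": -0.074, "ty": -0.183, "tz": 0.02, "yaw": 0.23, "grip": -1}
    - {"tx": -0.074, "ty": -0.183, "tz": 0.02, "yaw": 0.23, "grip": -1}

```text
time: 7.3
tool_pos: [0.4298, -0.2257, 0.1298]
tool_rot: [3.141, -0.001, 2.091]
contact_force: [0.7, 0.4, -0.4]
opening: 0.0002
```

```bash
python3 -c "
from h import *
start((.447,-.190),-1.05,1,2.09,.053)"
```

```text
[ 0.43031674 -0.227238  ]
tx -0.0016 ty -0.0003 tz 0.0768 yaw 0.0010 now [ 0.4298 -0.2257  0.1298] 2.091 q6 -1.16 t 7.3
```

Emit:
apply_moves:
  plan:
    - {"tx": -0.001, "ty": 0, "tz": 0.05, "yaw": 0, "grip": -1}
    - {"tx": -0.001, "ty": 0, "tz": 0.077, "yaw": 0, "grip": -1}
    - {"tx": -0.001, "ty": 0, "tz": 0.077, "yaw": 0, "grip": -1}
    - {"tx": -0.001, "ty": 0.016, "tz": 0.077, "yaw": 0, "grip": -1}
    - {"tx": -0.001, "ty": 0.034, "tz": 0.077, "yaw": 0, "grip": -1}
    - {"tx": -0.001, "ty": 0.038, "tz": 0.03, "yaw": 0, "grip": -1}
    - {"tx": -0.06, "ty": 0.03, "tz": 0, "yaw": 0, "grip": -1}
    - {"tx": -0.12, "ty": 0.02, "tz": -0.02, "yaw": 0, "grip": -1}

```text
time: 8.3
tool_pos: [0.5069, -0.3163, 0.1517]
tool_rot: [3.139, 0.004, 2.092]
contact_force: [1.9, -1.1, -0.8]
opening: 0.0003
```

```bash
python3 -c "
from h import *
look('D1s',(.447,-.19),3,'scene');look('D1',(.447,-.190),4); look('D1s2',(.447,-.19),3,'scene')"
```

```text
scene 8.3 23 22 phi 1.76 [ 0.441 -0.16   0.062]
scene 8.35 23 19 phi 1.99 [ 0.435 -0.163  0.062]
scene 8.4 20 16 phi 2.23 [ 0.429 -0.167  0.062]
[ 1.4  1.1 -0.1]
top 8.45 15 14 phi 2.61 [ 0.421 -0.175  0.063]
top 8.5 18 15 phi 2.85 [ 0.418 -0.181  0.062]
top 8.55 17 14 phi 3.06 [ 0.417 -0.188  0.063]
top 8.6 16 15 phi -2.99 [ 0.417 -0.194  0.063]
[ 0.1 -0.1 -0.4]
scene 8.65 22 14 phi -2.82 [ 0.422 -0.198  0.063]
scene 8.7 22 14 phi -2.59 [ 0.424 -0.204  0.063]
scene 8.75 24 17 phi -2.35 [ 0.428 -0.209  0.062]
[ 0.4  0.  -0.8]
```

View pics/D1.png

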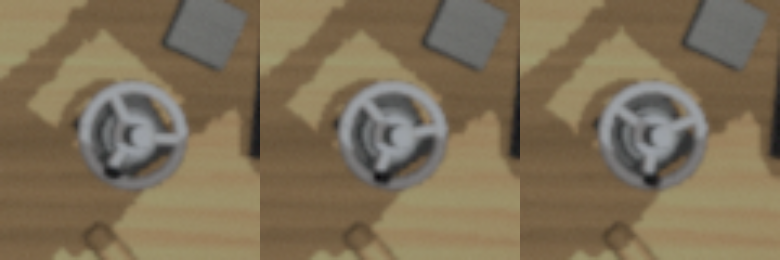

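View pics/D1s.png

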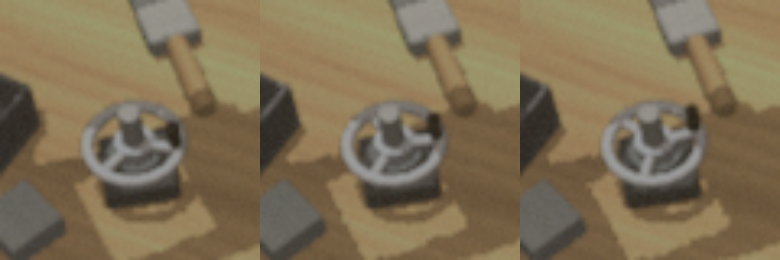

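Wheel D coasts steadily at about 4.5 rad/s, so it's free. Last to test is B at top (221,233).

```bash
python3 -c "
from h import *
start((.466,.1523),1.10,-1,1.10,.13)"
```

```text
[0.44747646 0.18865765]
tx 0.4650 ty 0.2011 tz 0.0180 yaw 0.9909 now [ 0.504  -0.3148  0.148 ] 2.091 q6 -1.21 t 8.8
```

Emit:
apply_moves:
  plan:
    - {"tx": 0.465, "ty": 0.201, "tz": 0.018, "yaw": 0.99, "grip": -1}
    - {"tx": 0.465, "ty": 0.201, "tz": 0.018, "yaw": 0.99, "grip": -1}
    - {"tx": 0.465, "ty": 0.201, "tz": 0.018, "yaw": 0.99, "grip": -1}
    - {"tx": 0.465, "ty": 0.201, "tz": 0.018, "yaw": 0.99, "grip": -1}
    - {"tx": 0.465, "ty": 0.201, "tz": 0.018, "yaw": 0.99, "grip": -1}
    - {"tx": 0.465, "ty": 0.201, "tz": 0.018, "yaw": 0.99, "grip": -1}
    - {"tx": 0.465, "ty": 0.201, "tz": 0.018, "yaw": 0.99, "grip": -1}
    - {"tx": 0.465, "ty": 0.201, "tz": 0.018, "yaw": 0.99, "grip": -1}

```text
time: 9.8
tool_pos: [0.4499, 0.1662, 0.1312]
tool_rot: [3.141, -0.0, 1.1]
contact_force: [1.1, -0.3, 0.7]
opening: 0.0006
```

```bash
python3 -c "
from h import *
start((.466,.1523),1.10,-1,1.10,.13)"
```

```text
[0.44747646 0.18865765]
tx 0.0189 ty -0.0123 tz 0.0012 yaw 0.0000 now [0.4499 0.1662 0.1312] 1.1 q6 0.66 t 9.8
```

Emit:
apply_moves:
  plan:
    - {"tx": 0.01, "ty": -0.007, "tz": 0.001, "yaw": 0, "grip": -1}
    - {"tx": 0.01, "ty": -0.007, "tz": 0.001, "yaw": 0, "grip": -1}
    - {"tx": 0.01, "ty": -0.007, "tz": 0.001, "yaw": 0, "grip": -1}

```text
time: 10.18
tool_pos: [0.4492, 0.1749, 0.13]
tool_rot: [3.141, 0.0, 1.098]
contact_force: [0.0, 0.8, 0.3]
opening: 0.0005
```

```bash
python3 -c "
from h import *
start((.466,.1523),1.10,-1,1.10,.053)"
```

```text
[0.44747646 0.18865765]
tx 0.0115 ty -0.0078 tz 0.0770 yaw -0.0015 now [0.4492 0.1749 0.13  ] 1.098 q6 0.68 t 10.18
```

Emit:
apply_moves:
  plan:
    - {"tx": 0.0115, "ty": -0.008, "tz": 0.04, "yaw": 0, "grip": -1}
    - {"tx": 0.0115, "ty": -0.008, "tz": 0.077, "yaw": 0, "grip": -1}
    - {"tx": 0.0115, "ty": -0.008, "tz": 0.077, "yaw": 0, "grip": -1}
    - {"tx": 0.0115, "ty": 0.009, "tz": 0.077, "yaw": 0, "grip": -1}
    - {"tx": 0.0115, "ty": 0.027, "tz": 0.077, "yaw": 0, "grip": -1}
    - {"tx": 0.0115, "ty": 0.031, "tz": 0.03, "yaw": 0, "grip": -1}
    - {"tx": 0.06, "ty": 0.02, "tz": 0, "yaw": 0, "grip": -1}
    - {"tx": 0.12, "ty": 0, "tz": -0.02, "yaw": 0, "grip": -1}

```text
time: 11.18
tool_pos: [0.5063, 0.2794, 0.1527]
tool_rot: [3.137, -0.005, 1.096]
contact_force: [0.6, 0.5, 0.4]
opening: 0.0009
```

```bash
python3 -c "
from h import *
look('B1',(.466,.1523),4); look('B1s',(.466,.1523),3,'scene')"
```

```text
top 11.18 15 14 phi 0.22 [0.494 0.159 0.063]
top 11.22 14 13 phi 0.23 [0.494 0.159 0.063]
top 11.28 15 13 phi 0.23 [0.494 0.159 0.062]
top 11.32 15 13 phi 0.23 [0.494 0.159 0.062]
[-0.6 -0.6 -0.5]
scene 11.38 26 20 phi 0.28 [0.498 0.161 0.062]
scene 11.43 25 19 phi 0.28 [0.498 0.161 0.063]
scene 11.47 25 19 phi 0.28 [0.498 0.161 0.063]
[0.1 0.5 0.3]
```

View pics/B1.png

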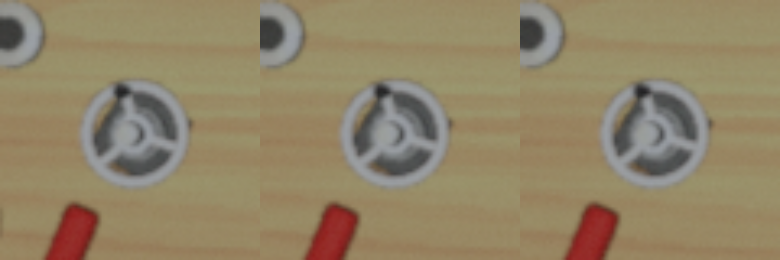

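View pics/B1s.png

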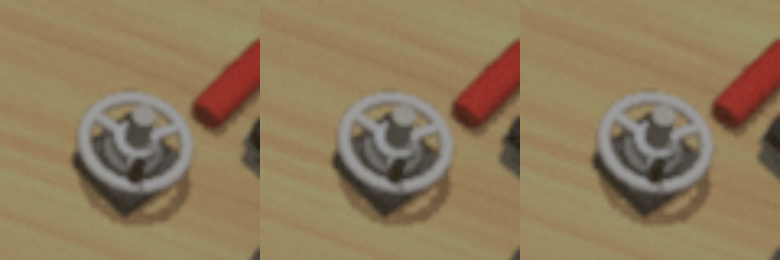

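Wheel B went from 1.10 to about 0.25 rad and stopped dead, so it binds. The rejects are B and C; I'll measure both stubs and the bin before grasping.

```bash
cat >> h.py <<'E'
def stub(ax,cams=("top","scene"),h=0):
    for cam in cams:
        W=cloud(cam); r=np.hypot(W[...,0]-ax[0],W[...,1]-ax[1])
        s=W[(r<.022)&(W[...,2]>h+.069)&(W[...,2]<h+.079)]; w=W[(r<.05)&(W[...,2]>h+.034)&(W[...,2]<h+.05)]
        if len(s) and len(w): print(cam,"stub",len(s),s.mean(0).round(4),"wheel",((w.min(0)+w.max(0))/2).round(4))
E
python3 -c "
from h import *
stub((.466,.1523))
delta([.466,.1523,.13],.5)"
```

```text
top stub 37 [0.4657 0.1524 0.0722] wheel [0.4654 0.1518 0.0422]
scene stub 46 [0.4672 0.1539 0.0746] wheel [0.4668 0.1539 0.042 ]
tx -0.1289 ty 0.0243 tz 0.0186 yaw 0.5981 now [0.5031 0.2782 0.1486] 1.098 q6 0.84 t 11.62
```

Emit:
apply_moves:
  plan:
    - {"tx": -0.129, "ty": 0.024, "tz": 0.018, "yaw": 0.6, "grip": 0.2}
    - {"tx": -0.129, "ty": 0.024, "tz": 0.018, "yaw": 0.6, "grip": 0.2}
    - {"tx": -0.129, "ty": 0.024, "tz": 0.018, "yaw": 0.6, "grip": 0.2}
    - {"tx": -0.129, "ty": 0.024, "tz": 0.018, "yaw": 0.6, "grip": 0.2}
    - {"tx": -0.129, "ty": 0.024, "tz": 0.018, "yaw": 0.6, "grip": 0.2}
    - {"tx": -0.129, "ty": 0.024, "tz": 0.018, "yaw": 0.6, "grip": 0.2}
  force: 40

```text
time: 12.38
tool_pos: [0.4658, 0.1534, 0.1308]
tool_rot: [-3.142, -0.0, 0.5]
contact_force: [1.4, 0.2, 0.0]
opening: 0.0536
```

```bash
python3 -c "
from h import *
print(robot.observe()['opening'])
delta([.4663,.153,.049],.5)"
```

```text
0.053646190565027986
tx 0.0003 ty 0.0006 tz 0.0818 yaw 0.0003 now [0.4658 0.1534 0.1308] 0.5 q6 1.23 t 12.38
```

Emit:
apply_moves:
  plan:
    - {"tx": 0, "ty": 0, "tz": 0.05, "yaw": 0, "grip": 0.2}
    - {"tx": 0, "ty": 0, "tz": 0.081, "yaw": 0, "grip": 0.2}
    - {"tx": 0, "ty": 0, "tz": 0.081, "yaw": 0, "grip": 0.2}
    - {"tx": 0, "ty": 0, "tz": 0.081, "yaw": 0, "grip": -1}
    - {"tx": 0, "ty": 0, "tz": 0.081, "yaw": 0, "grip": -1}
    - {"tx": 0, "ty": 0, "tz": 0.081, "yaw": 0, "grip": -1}
    - {"tx": 0, "ty": 0, "tz": 0.081, "yaw": 0, "grip": -1}
    - {"tx": 0, "ty": 0, "tz": 0.07, "yaw": 0, "grip": -1}

```text
time: 13.38
tool_pos: [0.4647, 0.1534, 0.0604]
tool_rot: [-3.141, 0.003, 0.5]
contact_force: [-0.2, 0.3, -5.9]
opening: 0.0151
```

```bash
python3 -c "
from h import *
W=cloud('top');b=np.array([.531,-.356]);u=np.array([np.cos(-.0916),np.sin(-.0916)])
for s in (.05,-.05): print(b+s*u)
m=(W[...,2]>.038)&(W[...,2]<.05)&(W[...,0]>.4)&(W[...,0]<.66)&(W[...,1]<-.28)&(W[...,1]>-.45)
print(cv2.minAreaRect(W[m][:,:2].astype(np.float32)))
print(robot.observe()['opening'],robot.observe()['contact_force'])
stub((.466,.153),h=.01)
delta([*(b+.05*u),.19],.5)"
```

```text
[ 0.58079038 -0.3605736 ]
[ 0.48120962 -0.3514264 ]
((0.5300652980804443, -0.3568316400051117), (0.13200797140598297, 0.20981937646865845), 84.4720230102539)
0.015122341912949318 [ 0.8968153   0.68074794 -4.3209029 ]
scene stub 34 [0.4741 0.1595 0.083 ] wheel [0.4742 0.1535 0.0517]
tx -0.1455 ty 0.5064 tz -0.1289 yaw -0.0002 now [0.4658 0.1536 0.0611] 0.5 q6 1.23 t 13.53
```

Emit:
apply_moves:
  plan:
    - {"tx": 0, "ty": 0, "tz": -0.05, "yaw": 0, "grip": -1}
    - {"tx": 0, "ty": 0, "tz": -0.1, "yaw": 0, "grip": -1}
    - {"tx": -0.01, "ty": 0.036, "tz": -0.129, "yaw": 0, "grip": -1}
    - {"tx": -0.023, "ty": 0.08, "tz": -0.129, "yaw": 0, "grip": -1}
    - {"tx": -0.037, "ty": 0.13, "tz": -0.129, "yaw": 0, "grip": -1}
    - {"tx": -0.052, "ty": 0.18, "tz": -0.129, "yaw": 0, "grip": -1}
    - {"tx": -0.066, "ty": 0.23, "tz": -0.129, "yaw": 0, "grip": -1}
    - {"tx": -0.08, "ty": 0.28, "tz": -0.129, "yaw": 0, "grip": -1}

```text
time: 14.52
tool_pos: [0.5293, -0.132, 0.1891]
tool_rot: [-3.14, 0.001, 0.5]
contact_force: [1.4, -0.1, -6.8]
opening: 0.015
```

```bash
python3 -c "
from h import *
print(robot.observe()['opening'],robot.observe()['contact_force'])
delta([.5803,-.361,.15],.5)"
```

```text
0.014993686654748354 [ 1.41069658 -0.09196642 -6.82784186]
tx -0.0650 ty 0.2254 tz 0.0391 yaw -0.0003 now [ 0.5293 -0.132   0.1891] 0.5 q6 0.69 t 14.53
```

Emit:
apply_moves:
  plan:
    - {"tx": -0.014, "ty": 0.05, "tz": 0, "yaw": 0, "grip": -1}
    - {"tx": -0.029, "ty": 0.1, "tz": 0, "yaw": 0, "grip": -1}
    - {"tx": -0.043, "ty": 0.15, "tz": 0.01, "yaw": 0, "grip": -1}
    - {"tx": -0.057, "ty": 0.195, "tz": 0.03, "yaw": 0, "grip": -1}
    - {"tx": -0.065, "ty": 0.225, "tz": 0.039, "yaw": 0, "grip": -1}
    - {"tx": -0.065, "ty": 0.225, "tz": 0.039, "yaw": 0, "grip": -1}
    - {"tx": -0.065, "ty": 0.225, "tz": 0.039, "yaw": 0, "grip": -1}

```text
time: 15.4
tool_pos: [0.58, -0.3584, 0.1498]
tool_rot: [-3.139, 0.001, 0.5]
contact_force: [-0.9, 0.1, -6.5]
opening: 0.0149
```

```bash
python3 -c "
from h import *
p,d=robot.read_camera('scene');cv2.imwrite('pics/h1.png',cv2.resize(p[90:250,70:280,::-1],(780,594)))
delta([.5803,-.361,.056],.5)"
```

```text
tx -0.0014 ty 0.0025 tz 0.0944 yaw 0.0003 now [ 0.5803 -0.3581  0.1504] 0.5 q6 0.4 t 15.45
```

View pics/h1.png

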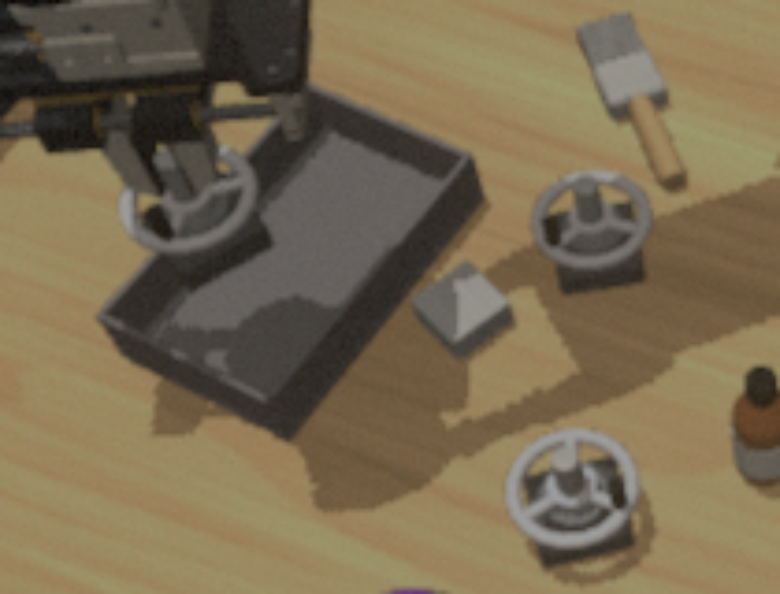

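```bash
cat >> h.py <<'E'
def plane(ax,lo,hi,cam="scene",r1=.045):
    W=cloud(cam); r=np.hypot(W[...,0]-ax[0],W[...,1]-ax[1]); 
    a=W[(r<r1)&(r>.024)&(W[...,2]>lo)&(W[...,2]<hi)]
    for _ in range(5):
        c=a.mean(0); n=np.linalg.svd(a-c,full_matrices=False)[2][2]; n*=np.sign(n[2]); e=np.abs((a-c)@n); a=a[e<max(.003,np.percentile(e,80)*1.2)]
    print(cam,len(a),"centre",c.round(3),"normal",n.round(3),"tilt",round(np.arccos(n[2]),3))
E
python3 -c "
from h import *
plane((.58,-.36),.125,.16); plane((.58,-.36),.115,.15)"
```

```text
scene 260 centre [ 0.59  -0.347  0.141] normal [0.007 0.007 1.   ] tilt 0.01
scene 288 centre [ 0.59  -0.346  0.141] normal [0.006 0.022 1.   ] tilt 0.023
```

```bash
python3 -c "
from h import *
plane((.585,-.355),.11,.175,r1=.055)
W=cloud('scene'); r=np.hypot(W[...,0]-.58,W[...,1]+.36); a=W[(r<.055)&(W[...,2]>.105)&(W[...,2]<.18)]
for i in range(12):
    th=np.arctan2(a[:,1]+.36,a[:,0]-.58); m=(np.abs(th-(-np.pi+.26+i*np.pi/6))<.26)&(np.hypot(a[:,0]-.58,a[:,1]+.36)>.027)
    if m.any(): print(i,m.sum(),np.percentile(a[m],[10,50,90],axis=0).round(3).tolist())
"
```

```text
scene 276 centre [ 0.589 -0.346  0.142] normal [-0.006  0.013  1.   ] tilt 0.014
0 7 [[0.547, -0.368, 0.117], [0.549, -0.365, 0.118], [0.552, -0.361, 0.129]]
3 17 [[0.59, -0.392, 0.118], [0.593, -0.389, 0.14], [0.596, -0.387, 0.144]]
4 34 [[0.597, -0.387, 0.139], [0.602, -0.383, 0.142], [0.608, -0.378, 0.144]]
5 33 [[0.609, -0.375, 0.139], [0.614, -0.368, 0.142], [0.618, -0.361, 0.144]]
6 143 [[0.609, -0.356, 0.112], [0.614, -0.348, 0.142], [0.617, -0.345, 0.163]]
7 102 [[0.597, -0.342, 0.108], [0.605, -0.337, 0.121], [0.611, -0.329, 0.143]]
8 95 [[0.581, -0.333, 0.109], [0.588, -0.327, 0.135], [0.595, -0.322, 0.144]]
9 84 [[0.566, -0.332, 0.111], [0.574, -0.326, 0.138], [0.579, -0.322, 0.145]]
10 32 [[0.553, -0.342, 0.139], [0.557, -0.336, 0.142], [0.562, -0.332, 0.143]]
11 25 [[0.547, -0.357, 0.14], [0.55, -0.351, 0.142], [0.554, -0.345, 0.143]]
```

The wheel hangs level: the plane-fit tilt is about 0.014 rad, and its centre is about (0.582, -0.358). Lowering it.

Emit:
apply_moves:
  plan:
    - {"tx": -0.001, "ty": 0.002, "tz": 0.04, "yaw": 0, "grip": -1}
    - {"tx": -0.001, "ty": 0.002, "tz": 0.075, "yaw": 0, "grip": -1}
    - {"tx": -0.001, "ty": 0.002, "tz": 0.09, "yaw": 0, "grip": -1}
    - {"tx": -0.001, "ty": 0.002, "tz": 0.0945, "yaw": 0, "grip": -1}
    - {"tx": -0.001, "ty": 0.002, "tz": 0.0955, "yaw": 0, "grip": -1}
    - {"tx": -0.001, "ty": 0.002, "tz": 0.0955, "yaw": 0, "grip": -1}

```text
time: 16.4
tool_pos: [0.5815, -0.3616, 0.0574]
tool_rot: [3.139, -0.001, 0.5]
contact_force: [-2.5, 3.6, 2.4]
opening: 0.0153
```

Emit:
apply_moves:
  plan:
    - {"tx": 0, "ty": 0, "tz": 0, "yaw": 0, "grip": -0.3}
    - {"tx": 0, "ty": 0, "tz": 0, "yaw": 0, "grip": -0.1}
    - {"tx": 0, "ty": 0, "tz": -0.01, "yaw": 0, "grip": 0}
    - {"tx": 0, "ty": 0, "tz": -0.05, "yaw": 0, "grip": 0}
    - {"tx": 0, "ty": 0, "tz": -0.09, "yaw": 0, "grip": 0}
    - {"tx": 0, "ty": 0, "tz": -0.1, "yaw": 0, "grip": 0}

```text
time: 17.15
tool_pos: [0.5819, -0.3625, 0.1595]
tool_rot: [3.135, -0.003, 0.5]
contact_force: [-0.8, -0.0, -0.3]
opening: 0.046
```

```bash
python3 -c "
from h import *
plane((.581,-.361),.03,.065)
p,d=robot.read_camera('scene');cv2.imwrite('pics/h2.png',cv2.resize(p[90:250,70:280,::-1],(780,594)))
stub((.62,-.1155))
W=cloud('scene');r=np.hypot(W[...,0]-.62,W[...,1]+.1155);m=(r>.02)&(r<.04)&(W[...,2]>.056)&(W[...,2]<.075);print(W[m].mean(0))
delta([.6205,-.1155,.13],1.3)"
```

```text
scene 289 centre [ 0.585 -0.359  0.049] normal [0.002 0.015 1.   ] tilt 0.016
top stub 39 [ 0.6193 -0.1169  0.0725] wheel [ 0.6189 -0.1166  0.0416]
scene stub 50 [ 0.6215 -0.1146  0.0746] wheel [ 0.6204 -0.1151  0.0419]
[ 0.62191473 -0.08461325  0.06490057]
tx 0.1532 ty -0.1959 tz 0.0234 yaw -0.8003 now [ 0.5799 -0.3609  0.1534] 0.5 q6 0.4 t 17.4
```

View pics/h2.png

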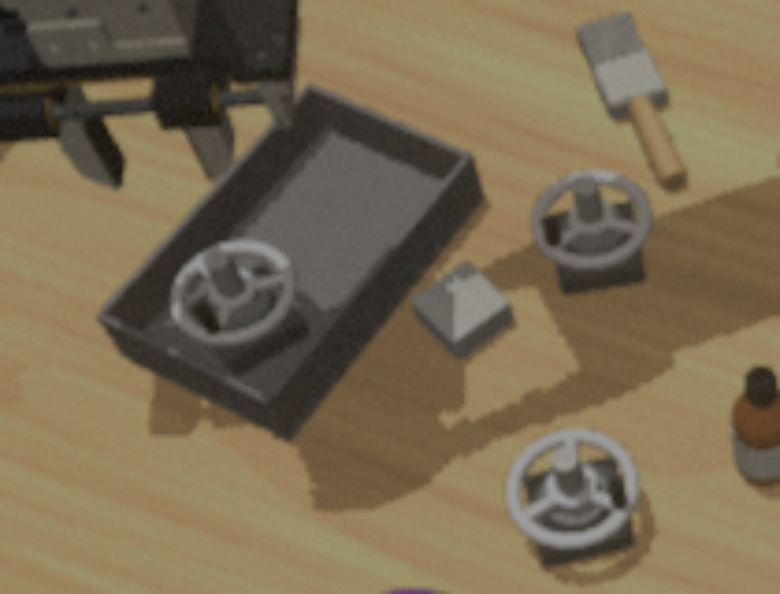

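Unit B stands level in the bin, with its wheel top at z = 0.049 m (44 mm plus the 5 mm floor). Now C; its peg is at 1.53 rad, so yaw 1.3 keeps the jaws clear of it.

Emit:
apply_moves:
  plan:
    - {"tx": 0.153, "ty": -0.196, "tz": 0.023, "yaw": -0.8, "grip": 0.2}
    - {"tx": 0.153, "ty": -0.196, "tz": 0.023, "yaw": -0.8, "grip": 0.2}
    - {"tx": 0.153, "ty": -0.196, "tz": 0.023, "yaw": -0.8, "grip": 0.2}
    - {"tx": 0.153, "ty": -0.196, "tz": 0.023, "yaw": -0.8, "grip": 0.2}
    - {"tx": 0.153, "ty": -0.196, "tz": 0.023, "yaw": -0.8, "grip": 0.2}
    - {"tx": 0.153, "ty": -0.196, "tz": 0.023, "yaw": -0.8, "grip": 0.2}
    - {"tx": 0.153, "ty": -0.196, "tz": 0.023, "yaw": -0.8, "grip": 0.2}
    - {"tx": 0.153, "ty": -0.196, "tz": 0.023, "yaw": -0.8, "grip": 0.2}

```text
time: 18.4
tool_pos: [0.6207, -0.117, 0.132]
tool_rot: [-3.141, -0.0, 1.298]
contact_force: [-0.2, -0.2, 0.5]
opening: 0.0548
```

```bash
python3 -c "
from h import *
print(robot.observe()['opening'])
delta([.6203,-.1156,.049],1.3)"
```

```text
0.054799113135033814
tx 0.0012 ty -0.0008 tz 0.0830 yaw -0.0023 now [ 0.6207 -0.117   0.132 ] 1.298 q6 -0.03 t 18.4
```

Emit:
apply_moves:
  plan:
    - {"tx": 0.001, "ty": 0, "tz": 0.05, "yaw": 0, "grip": 0.2}
    - {"tx": 0.001, "ty": 0, "tz": 0.082, "yaw": 0, "grip": 0.2}
    - {"tx": 0.001, "ty": 0, "tz": 0.082, "yaw": 0, "grip": 0.2}
    - {"tx": 0.001, "ty": 0, "tz": 0.082, "yaw": 0, "grip": -1}
    - {"tx": 0.001, "ty": 0, "tz": 0.082, "yaw": 0, "grip": -1}
    - {"tx": 0.001, "ty": 0, "tz": 0.082, "yaw": 0, "grip": -1}
    - {"tx": 0.001, "ty": 0, "tz": 0.082, "yaw": 0, "grip": -1}
    - {"tx": 0.001, "ty": 0, "tz": 0.07, "yaw": 0, "grip": -1}

```text
time: 19.4
tool_pos: [0.6198, -0.1145, 0.0611]
tool_rot: [-3.137, -0.0, 1.3]
contact_force: [-0.1, 0.4, -7.0]
opening: 0.0151
```

```bash
python3 -c "
from h import *
print(robot.observe()['opening'])
delta([.481,-.352,.19],1.3)"
```

```text
0.015086153088768983
tx -0.2659 ty -0.0701 tz -0.1289 yaw -0.0001 now [ 0.6198 -0.1145  0.0611] 1.3 q6 -0.03 t 19.4
```

Emit:
apply_moves:
  plan:
    - {"tx": 0, "ty": 0, "tz": -0.05, "yaw": 0, "grip": -1}
    - {"tx": 0, "ty": 0, "tz": -0.1, "yaw": 0, "grip": -1}
    - {"tx": -0.04, "ty": -0.01, "tz": -0.125, "yaw": 0, "grip": -1}
    - {"tx": -0.09, "ty": -0.024, "tz": -0.125, "yaw": 0, "grip": -1}
    - {"tx": -0.14, "ty": -0.037, "tz": -0.125, "yaw": 0, "grip": -1}
    - {"tx": -0.19, "ty": -0.05, "tz": -0.12, "yaw": 0, "grip": -1}
    - {"tx": -0.24, "ty": -0.063, "tz": -0.1, "yaw": 0, "grip": -1}
    - {"tx": -0.266, "ty": -0.07, "tz": -0.09, "yaw": 0, "grip": -1}

```text
time: 20.4
tool_pos: [0.4802, -0.3542, 0.151]
tool_rot: [-3.139, -0.001, 1.298]
contact_force: [0.1, 0.6, -6.1]
opening: 0.0147
```

Emit:
apply_moves:
  plan:
    - {"tx": 0, "ty": 0, "tz": 0, "yaw": 0, "grip": -1}
    - {"tx": 0, "ty": 0, "tz": 0, "yaw": 0, "grip": -1}

```text
time: 20.65
tool_pos: [0.4826, -0.3521, 0.1523]
tool_rot: [-3.141, -0.001, 1.3]
contact_force: [0.3, -0.0, -6.1]
opening: 0.0148
```

```bash
python3 -c "
from h import *
print(robot.observe()['opening'],robot.observe()['contact_force'])
plane((.481,-.352),.11,.175,r1=.055)
p,d=robot.read_camera('scene');cv2.imwrite('pics/h3.png',cv2.resize(p[90:250,70:280,::-1],(780,594)))
delta([.481,-.352,.057],1.3)"
```

```text
0.014785042852651812 [ 0.33352382 -0.02871896 -6.05853303]
scene 303 centre [ 0.501 -0.336  0.133] normal [0.788 0.601 0.136] tilt 1.434
tx -0.0008 ty -0.0020 tz 0.0957 yaw 0.0010 now [ 0.4832 -0.3517  0.1527] 1.301 q6 -0.49 t 20.75
```

View pics/h3.png

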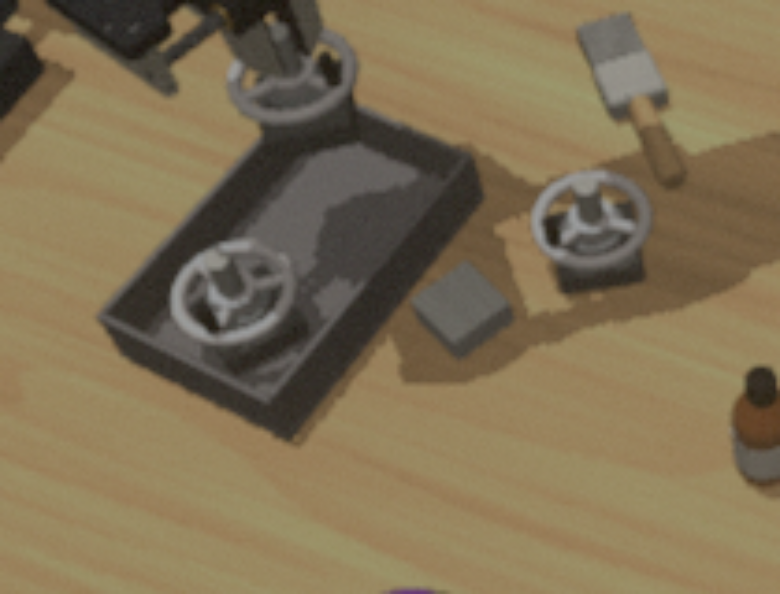

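The wide-band plane fit (tilt 1.43) caught the vertical foot and housing faces, so it isn't valid. In the picture the carried wheel at (290,85) looks level above the empty half of the bin. Lowering it.

Emit:
apply_moves:
  plan:
    - {"tx": -0.001, "ty": -0.002, "tz": 0.04, "yaw": 0, "grip": -1}
    - {"tx": -0.001, "ty": -0.002, "tz": 0.075, "yaw": 0, "grip": -1}
    - {"tx": -0.001, "ty": -0.002, "tz": 0.09, "yaw": 0, "grip": -1}
    - {"tx": -0.001, "ty": -0.002, "tz": 0.095, "yaw": 0, "grip": -1}
    - {"tx": -0.001, "ty": -0.002, "tz": 0.097, "yaw": 0, "grip": -1}
    - {"tx": -0.001, "ty": -0.002, "tz": 0.097, "yaw": 0, "grip": -1}

```text
time: 21.5
tool_pos: [0.4818, -0.3524, 0.0589]
tool_rot: [3.139, 0.0, 1.301]
contact_force: [-3.4, 6.8, 8.8]
opening: 0.015
```

Emit:
apply_moves:
  plan:
    - {"tx": 0, "ty": 0, "tz": 0, "yaw": 0, "grip": -0.3}
    - {"tx": 0, "ty": 0, "tz": 0, "yaw": 0, "grip": -0.1}
    - {"tx": 0, "ty": 0, "tz": -0.01, "yaw": 0, "grip": 0}
    - {"tx": 0, "ty": 0, "tz": -0.05, "yaw": 0, "grip": 0}
    - {"tx": 0, "ty": 0, "tz": -0.1, "yaw": 0, "grip": 0}
    - {"tx": -0.1, "ty": -0.05, "tz": -0.15, "yaw": 0, "grip": 0}
    - {"tx": -0.1, "ty": -0.05, "tz": -0.15, "yaw": 0, "grip": 0}
    - {"tx": -0.1, "ty": -0.05, "tz": -0.15, "yaw": 0, "grip": 0}

```text
time: 22.5
tool_pos: [0.4037, -0.4398, 0.2084]
tool_rot: [3.138, 0.004, 1.295]
contact_force: [0.0, 0.7, 0.6]
opening: 0.0459
```

```bash
python3 -c "
from h import *
for cam in ('scene','top'):
    plane((.581,-.361),.03,.065,cam); plane((.481,-.352),.03,.065,cam)
    p,d=robot.read_camera(cam);cv2.imwrite(f'pics/end{cam}.png',p[:,:,::-1])
    cv2.imwrite(f'pics/h4{cam}.png',cv2.resize(p[90:250,70:280,::-1],(780,594)))
stub((.617,.15));stub((.447,-.19));stub((.581,-.361),h=.005);stub((.481,-.352),h=.005)"
```

```text
scene 297 centre [ 0.584 -0.358  0.049] normal [0.004 0.002 1.   ] tilt 0.005
scene 265 centre [ 0.487 -0.35   0.049] normal [ 0.005 -0.01   1.   ] tilt 0.011
top 318 centre [ 0.579 -0.362  0.047] normal [0.002 0.006 1.   ] tilt 0.007
top 344 centre [ 0.482 -0.354  0.047] normal [ 0.007 -0.006  1.   ] tilt 0.009
top stub 37 [0.6157 0.149  0.0722] wheel [0.6154 0.1489 0.0413]
scene stub 55 [0.618  0.1508 0.0746] wheel [0.6176 0.1508 0.042 ]
top stub 42 [ 0.4466 -0.1913  0.0727] wheel [ 0.4463 -0.1912  0.0418]
scene stub 38 [ 0.4485 -0.1894  0.0746] wheel [ 0.4472 -0.1898  0.042 ]
top stub 44 [ 0.5814 -0.3623  0.0775] wheel [ 0.5874 -0.3629  0.0468]
scene stub 43 [ 0.584  -0.3598  0.08  ] wheel [ 0.5831 -0.3614  0.047 ]
top stub 45 [ 0.4816 -0.3533  0.0775] wheel [ 0.4807 -0.354   0.047 ]
scene stub 37 [ 0.4838 -0.3511  0.0793] wheel [ 0.4763 -0.3523  0.047 ]
```

View pics/h4scene.png

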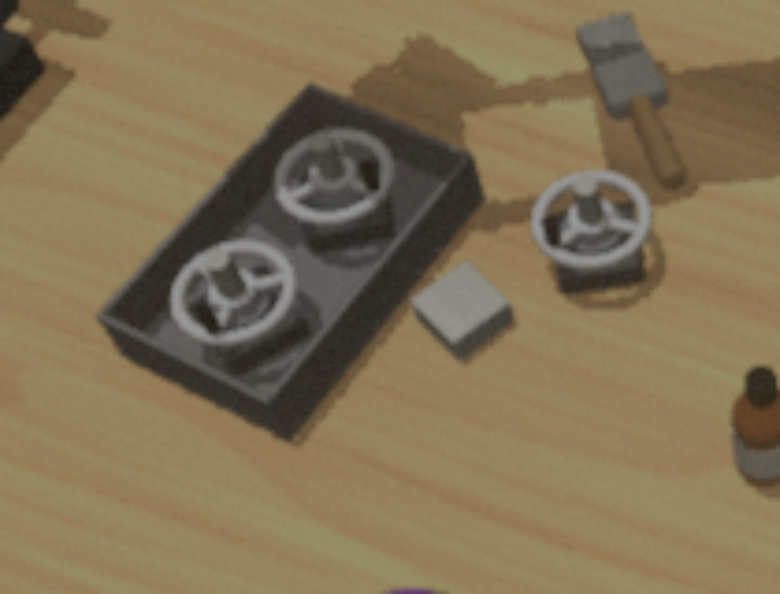

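View pics/endtop.png

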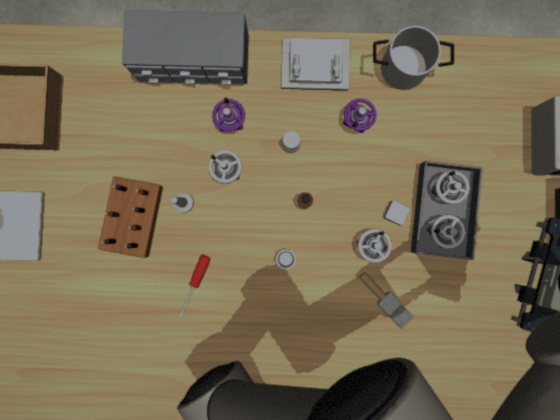

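Both rejects stand level on the bin floor, at (450,187) and (447,231) in the top view. A, D and the bystanders are where they started.

```bash
python3 -c "
from cell import robot
print(robot.hand_in())"
```

```text
the job is handed in; nothing more can be done
None
```

I tested all four wheels on the bench, set the two that bind in the reject bin, and handed the job in at about 23 s of the 72 s. No verdict was reported.

| Unit (by starting position in the top view) | What the wheel did | Where the unit is now |
|---|---|---|
| (225,167) | Coasted at about 4.8 rad/s | Left standing, within about 1 mm of its start |
| (375,246) | Coasted at about 4.5 rad/s | Left standing, within about 1 mm of its start |
| (343,168) | Turned about 0.8 rad, then stopped dead | In the bin |
| (221,233) | Turned about 0.85 rad, then stopped dead | In the bin |

- **Rejects:** In the last pictures both binned units were upright, with tilt of about 0.01 rad. Their wheel tops were at 47–49 mm, which fits a foot flat on the 5 mm floor. Their centres were about 50 mm either side of the bin's centre along its length, within the limits.
- **Bench:** The bystanders, the purple look-alikes and the tool block showed no visible shift in the last top view. The gripper was clear of everything.
- **Checks that disagreed:**
    - One tilt reading on the second unit while it was carried came out at 1.43 rad. It had picked up the foot's side, and the readings after release were level.
    - Both units touched the bin floor with the tool 2–4 mm higher than I had worked out. The heights after release were right.

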